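# Bolt the instrument case shut

### The job

Bolt down the lid of the pine instrument case: push the upright knob of the barrel bolt along its slot until the bolt is fully home in the keeper, then turn the corner and push the knob over sideways and down through the slot's side arm until it lies flat beside the barrel. Only push, with closed fingertips: never take the knob between the fingers and do not lift the lid. Leave everything else where it stands.

Things in the scene. Friction and masses are not known exactly. Their poses are not given: they have to be found in the camera images.
- case: Pine instrument case, fixed in place, 240 (its x) x 340 (its y) x 122 mm high. Origin: centre of its underside; x points roughly away from the robot, y roughly to its left, z up. Its top is a hinged lid (y from -165 to +73 mm) and a fixed strip (y from +75 to +170 mm), both 122 mm above the underside.
- corner (a point): Corner of the L-shaped slot, on the axis of the steel barrel bolt on the lid: x = 0, y = +30, z = 137 mm in the case's frame, same axes. The barrel lies along y, is 100 mm long (70 mm behind this point, 30 mm ahead), 24 mm wide, its top 12 mm above the axis. The slot's long leg runs along the barrel's top from -y; here the short leg turns down the +x side.
- knob (a point): Centre of the steel ball knob (20 mm diameter) on the end of the bolt's handle, an 8 mm pin that sticks out of the slot. The centre is 45 mm from the bolt's axis: the upright knob is at z = 182 mm above the case's underside, x = 0. The pin starts at y = -15 to -3 mm in the case's frame and the side arm is at y = +30 mm. The point's z axis points along the pin, outwards.
- keeper (a point): Centre of the hole in the steel keeper, an arched staple 26 mm wide and 20 mm long on the fixed strip, 28 mm high, in line with the bolt at y = +92 mm in the case's frame. Here the bolt's 16 mm rod must go in.
- bolt (a joint): Travel of the bolt towards the keeper (the case's +y), 0 = fully drawn, 0.045 m = fully home at its stop. Slides stiffly, 2.5 N, and stays where it is left.
- handle (a joint): Turn of the handle about the bolt's axis, rad: 0 = knob straight up, 1.5 (its stop) = turned down to the case's +x side, lying level. The slot lets it turn only within 3 mm of fully home. It is polished, takes about 1 N at the knob and stays where it is left.
- lid (a joint): Opening angle of the lid about its hinge at y = -165 mm in the case's frame, rad; 0 = shut. It is shut at the start and only its weight (about 1 kg) holds it until the bolt is home.
- canister: Bystander: dented olive tin canister, 85 mm diameter, 116 mm high, beside the case on its +y side. Origin: centre of its underside.
- tube1: Bystander: amber glass vacuum tube, 31 mm diameter, 60 mm high, standing on the case's fixed strip at about x = +80, y = +137 mm. Origin: centre of its underside.
- tube2: Bystander: amber glass vacuum tube, 31 mm diameter, 78 mm high, beside the case on its -y side. Origin: centre of its underside.
- tube3: Bystander: the same as tube2, standing farther back. Origin: centre of its underside.
- hygrometer: Bystander: round brass hygrometer, 76 mm diameter, 26 mm high, lying on the lid at about x = -72, y = -105 mm. Origin: centre of its underside.
- probe: Bystander: red plastic probe handle, 150 mm long, 26 mm wide, 22 mm high, lying on the lid along its +x edge at about x = +88, y = -85 mm. Origin: on its underside; its x axis runs along it.
- screwdriver: Bystander: screwdriver 170 mm long, lying beside the case on its +y side. Origin on its underside.

How it is judged:
By the outcome, as a careful person would: the job done as asked, in the order asked, and still so for the second after the job is handed in, with the robot touching nothing.
It also fails if it takes over 48 s, if anything falls off the work surface, if the arm or the gripper's body presses on something with over 40 N, if the wrist force passes 120 N, or if a joint passes its speed limit or range.

### The arm

A 6-joint arm with a two-finger parallel gripper is mounted at the origin on the work surface. World frame = base frame: x ahead of the robot, y to its left, z up, the work surface at z = 0. Lengths are in mm, angles in rad, forces in N, time in s.
With the tool pointing down it reaches from about 275 to 1000 mm from the base axis. Payload 8.4 kg.
Tool frame: the origin (TCP) lies on the centre line of the jaws, within the pads' length; the fingertips stand 17 mm ahead of it and the grasp point (between the pads) lies 2 mm behind it (r.tcp_to_tips is the z of the fingertips in the tool frame, in mm); z points along the fingers, y is the direction in which the jaws open and shut (so a half turn about z gives the same grasp; the last joint's range is limited). The gripper opens to 85 mm and grips with 20 to 120 N. Pads are 22 mm wide; open, the fingers measure 114 mm over their backs; the gripper's body (76 mm by 85 mm) begins 54 mm behind the grasp point. The pads swing forward as they close: fully open they stand 13 mm farther back than shut.
Start: joints at [-1.278, 0.353, 1.633, -0, 1.155, -0.002], TCP at [181.591, -598.041, 248.281] pointing down, gripper open.
Joint ranges: [-2.63, 2.63], [-0.92, 2.1], [0.06, 2.66], [-1.3, 4.44], [0, 2.69], [-3.02, 3.02]. Speed limits (rad/s): [2.22, 2.22, 2.79, 3.14, 3.14, 3.14].

### API

Orientations are given as [roll, pitch, yaw] about the fixed x, y, z axes, in that order (R = Rz(yaw) Ry(pitch) Rx(roll)).
In Python, from rig import r, cams, job gives the robot as it stands.
- The arm moves only by the tool drive_tool, never from a script. Its argument "deltas" is a list of rows, each a list of 4 numbers: the shift along the tool's x, y, z in cm, then the turn about the tool's z in rad. In form: [[x, y, z, roll], ...]. A call has 1 to 12 rows; each row shifts and turns the commanded pose from where the row before left it, along the tool's axes as they then stand; what a row does not reach is not made up. A row lasts 1/12 s, in which the tool goes at most 41.7 mm and 7.16 degrees, less where a joint would pass 70% of its speed; a pose out of reach is approached as far as the arm can. A call with a gripper value outside its range is refused whole. "jaw" is the closure, from 0 (fully open) to 1 (shut), set as the call begins (left out, the last holds). The fingers move at their own pace and stop on an object; "force" is the grip in N (left out, the last holds). Time passes only in rows, so rows that do not move let the fingers close. It gives the time, the measured TCP pose, the force and the opening at its end, in the units of the state.
- r.sense(): the state, without advancing time (a new reading comes with each control period).
- cams.grab_frame(name): name is "scene" or "top" or "wrist"; returns (picture, depth): 384x512x3 uint8, red, green, blue; 384x512 float32, mm along the optical axis (not along the pixel's ray), 0 where there is no reading.
- cams.camera_params(name): a dict with "fx", "fy", "cx", "cy" (pixels), "R" (3x3) and "t" (3): a world point X has camera coordinates R X + t. Camera axes: x right, y down, z forward; pixel columns grow to the right and rows downward; lengths in mm; the calibration is good to about 2 mm. The wrist camera is an equidistant fisheye: a pixel r from the principal point sees the ray r / f radians off the axis. A picture is of the moment at which its call begins: read the wrist's pose just before it. camera_params takes no time and is no camera call; for the wrist camera it gives the pose at the moment of the call.
- job.sign_off(): hands the job in, once; it reports no verdict.
The state is a dict: "clock": time; "qpos": joint angles; "qvel": joint speeds; "joint_efforts": joint torques, N m; "eef_pos": TCP position; "tcp_rot": TCP orientation; "contact_force": force on the tool from outside, world axes, zero at the start; "wrist_torque": the same for the moment, N m; "opening": opening from 0.0 (shut) to 1.0 (fully open).
Only numpy, scipy, OpenCV 4.12 (cv2) and the standard library are available. Lean on these libraries where they do the work, as an engineer would, in place of code of your own. Each camera call takes 0.05 s, during which the arm holds its last target. There are 200 camera calls.

## Working session

There is one attempt and no reset: what is moved stays moved. The work goes in short steps, Python scripts to look and compute and a tool call to move; the robot and the scene stay as the last step left them, time stands still between calls to the robot, and variables do not carry over. Pictures are saved under pics/ and viewed, about 8 in all and at most 12, crops included, and the job is handed in when it is done.

Besides the shell and the picture viewer there is one more tool, called after "Request:" by a JSON object that holds its "name" and its "arguments". drive_tool: Moves the arm, as the interface text tells. Its arguments: {"type":"object","properties":{"deltas":{"type":"array"},"jaw":{"type":"number"},"force":{"type":"number"}},"required":["deltas"]}

```bash
ls; mkdir -p pics; python3 - <<'E'
from rig import r,cams,job
import cv2,numpy as np
print(r.sense(), r.tcp_to_tips)
for n in("scene","top"):
    p,d=cams.grab_frame(n); cv2.imwrite(f"pics/{n}0.png",p[:,:,::-1]); np.save(f"pics/{n}0.npy",d)
    print(n,cams.camera_params(n))
a=cv2.imread("pics/scene0.png");b=cv2.imread("pics/top0.png")
cv2.imwrite("pics/s1.png",cv2.resize(b,(800,600)))
E
```

```text
pics
{'clock': 0.0, 'qpos': array([-1.27841255e+00,  3.53676613e-01,  1.63413602e+00, -8.00158713e-06,
        1.15520902e+00, -2.42171395e-03]), 'qvel': array([-0.00022709, -0.00050709,  0.00230195,  0.00030111, -0.00036828,
       -0.00165902]), 'joint_efforts': array([ 2.13160420e-03, -6.05246472e+01, -3.42068624e+01, -9.69689813e-05,
        9.14415345e-03, -9.03238401e-06]), 'eef_pos': array([ 181.44883366, -597.60281912,  247.54308715]), 'tcp_rot': array([-3.14016364e+00,  3.85522846e-06,  2.94808734e-01]), 'contact_force': array([ 0.83525654,  0.47218502, -0.24051192]), 'wrist_torque': array([0.01042853, 0.0133575 , 0.05105079]), 'opening': 0.9983775275831209} 17.0
scene {'fx': 487.022115046493, 'fy': 487.022115046493, 'cx': 271.3449538711503, 'cy': 190.05035866478974, 'R': array([[ 0.04924795,  0.99868358, -0.01434379],
       [ 0.64628351, -0.04281297, -0.76189545],
       [-0.76150657,  0.02825163, -0.64754118]]), 't': array([ -89.93310269, -272.2315435 , 1621.82698159])}
top {'fx': 439.7601761739837, 'fy': 439.7601761739837, 'cx': 256.1383592150828, 'cy': 195.05097805397435, 'R': array([[ 0.07354789, -0.9972845 ,  0.00378697],
       [-0.97506093, -0.0727052 , -0.20969056],
       [ 0.20939648,  0.01172977, -0.97776047]]), 't': array([  25.72640425,  595.92096677, 1164.25612147])}
```

View pics/s1.png

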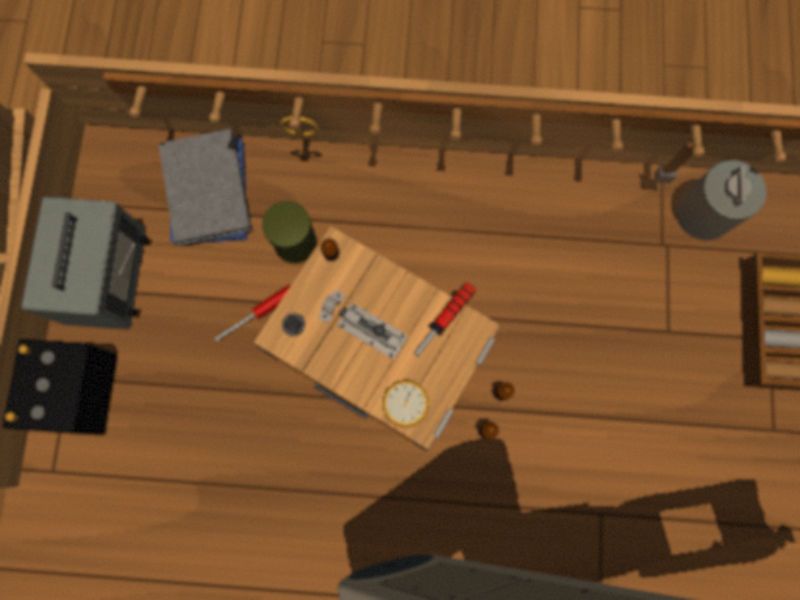

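View pics/scene0.png

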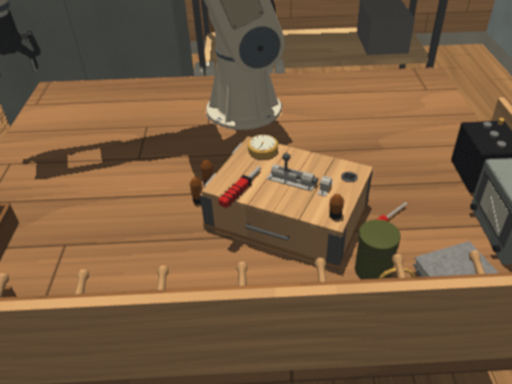

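The top view shows the case at the centre, with lid corners near (332,225), (257,343), (430,448) and (498,325) at 800 px scale. The bolt is near (372,328) and the keeper near (331,303). The scene view shows the upright knob at (287,157). Next I'll enlarge both.

```bash
python3 - <<'E'
import cv2,numpy as np
a=cv2.imread("pics/scene0.png");b=cv2.imread("pics/top0.png")
A=cv2.resize(b[135:295,155:330],None,fx=3.4,fy=3.4,interpolation=cv2.INTER_CUBIC)
cv2.imwrite("pics/c1.png",A)
B=cv2.resize(a[125:265,195:385],None,fx=4,fy=4,interpolation=cv2.INTER_CUBIC)
cv2.imwrite("pics/c2.png",B)
E
```

```text
(no output)
```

View pics/c1.png

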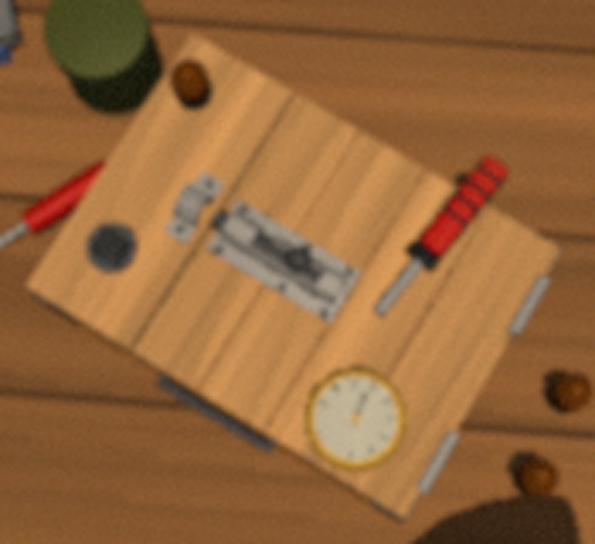

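View pics/c2.png

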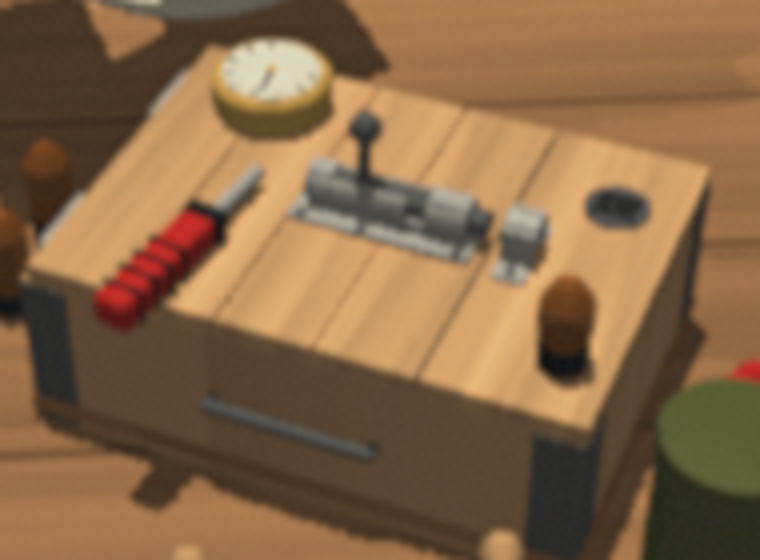

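The crops are clear. In the top crop the lid corners are (190,35), (27,286), (405,520), (560,245) and the knob is at about (300,256). In the scene crop the corners are (708,165), (590,440), (30,268), (212,48) and the ball is at (366,128).

```bash
cat > h.py <<'E'
import numpy as np
from scipy.optimize import least_squares
def proj(c,X):
    p=np.atleast_2d(X)@c["R"].T+c["t"]; return np.c_[c["fx"]*p[:,0]/p[:,2]+c["cx"],c["fy"]*p[:,1]/p[:,2]+c["cy"]]
def T(q,P):
    c,s=np.cos(q[2]),np.sin(q[2]); P=np.atleast_2d(P).astype(float)
    return np.c_[q[0]+c*P[:,0]-s*P[:,1],q[1]+s*P[:,0]+c*P[:,1],P[:,2]]
E
python3 - <<'E'
from h import *; from rig import cams
t,s=cams.camera_params("top"),cams.camera_params("scene")
L=np.array([[120,170,122],[-120,170,122],[-120,-170,122],[120,-170,122]])
ct=np.array([[190,35],[27,286],[405,520],[560,245]])/3.4+[155,135]
cs=np.array([[590,440],[708,165],[212,48],[30,268]])/4+[195,125]
kt=np.array([300,256])/3.4+[155,135]; ks=np.array([366,128])/4+[195,125]
f=lambda q:np.r_[(proj(t,T(q,L))-ct).ravel(),(proj(s,T(q,L))-cs).ravel()]
o=least_squares(f,[500,50,-.5],loss="soft_l1");q=o.x
print(q,o.fun.round(1))
k=least_squares(lambda X:np.r_[(proj(t,X)-kt).ravel(),(proj(s,X)-ks).ravel()],[500,50,182])
print("knob",k.x,k.fun.round(1))
d=k.x[:2]-q[:2];c,sn=np.cos(q[2]),np.sin(q[2]);print("knob in case",c*d[0]+sn*d[1],-sn*d[0]+c*d[1])
for n,P in dict(knob=[0,-9,182],corner=[0,30,137],keeper=[0,92,137]).items():
  X=T(q,P);print(n,X.round(1),((proj(t,X)-[155,135])*3.4).round(),((proj(s,X)-[195,125])*4).round())
E
```

```text
[ 5.28862286e+02  1.05182081e+02 -4.63571125e-01] [-0.5 -1.3 -1.1 -0.2 -0.3 -1.2 -0.1 -0.1 -0.1 -3.1  0.4  0.2 -2.5 -1.
 -3.1 -1.4]
knob [525.89529995  99.55602998 181.63688091] [-0.8 -0.1 -0.7  0. ]
knob in case -0.13819282053267434 -6.358959084050092
knob [[524.8  97.1 182. ]] [[300. 257.]] [[359. 127.]]
corner [[542.3 132.  137. ]] [[258. 242.]] [[421. 205.]]
keeper [[570.  187.5 137. ]] [[190. 201.]] [[523. 232.]]
```

Request:
{"name": "drive_tool", "arguments": {"deltas": [[1.4,-1.5,0,0],[2.75,-2.93,0,0],[2.75,-2.93,0,0],[2.75,-2.93,0,0],[2.75,-2.93,0,0],[2.75,-2.93,0,0],[2.75,-2.93,0,0],[2.75,-2.93,0,0],[2.75,-2.93,0,0],[2.75,-2.93,0,0],[2.75,-2.93,0,0],[2.75,-2.93,0,0]], "jaw": 1, "force": 40}}

```text
clock: 1.1
eef_pos: [386.7, -181.4, 248.3]
tcp_rot: [3.142, -0.0, 0.295]
contact_force: [0.7, 0.2, 0.1]
opening: -0.003
```

Request:
{"name": "drive_tool", "arguments": {"deltas": [[2.75,-2.93,0,0],[2.75,-2.93,0,0],[2.75,-2.93,0,0],[2.75,-2.93,0,0],[2.75,-2.93,0,0],[1.4,-1.5,0,0],[1.4,-1.5,0,0]]}}

```text
clock: 1.68
eef_pos: [493.9, 35.7, 248.0]
tcp_rot: [-3.141, 0.0, 0.297]
contact_force: [0.2, -0.5, -0.8]
opening: 0.001
```

Request:
{"name": "drive_tool", "arguments": {"deltas": [[0,0,0,-0.116],[0,0,0,-0.116],[0,0,0,-0.116],[0,0,0,-0.116],[0,0,0,-0.116],[0,0,0,-0.116],[0,0,0,-0.116],[0,0,0,0],[0,0,0,0]]}}

```text
clock: 2.43
eef_pos: [493.3, 33.6, 248.1]
tcp_rot: [-3.141, 0.0, 1.103]
contact_force: [0.6, 0.2, 0.9]
opening: -0.003
```

```bash
python3 - <<'E'
from rig import cams; import cv2,pickle
c=cams.camera_params("wrist"); p,d=cams.grab_frame("wrist"); pickle.dump((c,p,d),open("pics/w.pkl","wb"))
cv2.imwrite("pics/w1.png",cv2.resize(p[:,:,::-1],(800,600)));print(c)
E
```

```text
{'fx': 297.3186396354542, 'fy': 297.3186396354542, 'cx': 257.4541390151377, 'cy': 193.96777053118558, 'R': array([[ 0.89230215, -0.45143633, -0.00145238],
       [-0.42683999, -0.84472416,  0.32287571],
       [-0.14698469, -0.28748275, -0.94644026]]), 't': array([-424.80602787,  197.8699319 ,  463.2069283 ])}
```

View pics/w1.png

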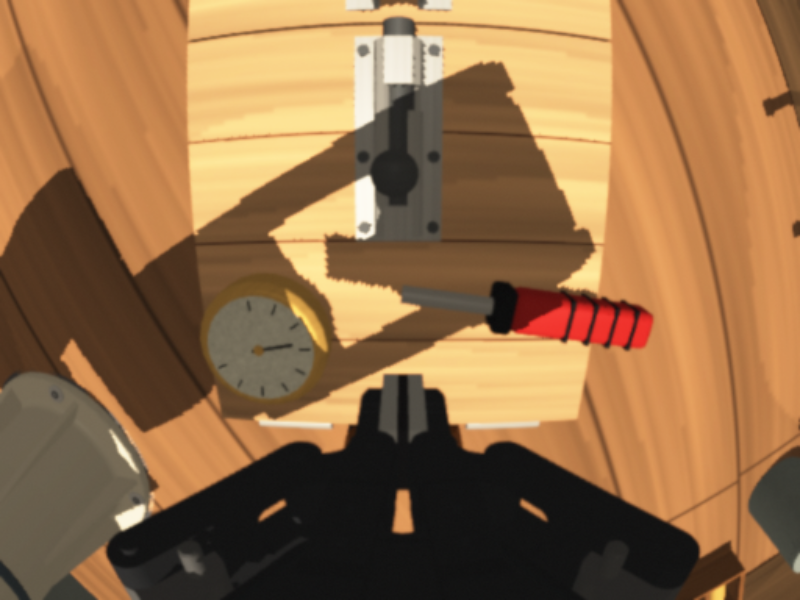

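The wrist view shows the knob ball at (394,173), just left of the finger seam at x≈402. The barrel plate is centred at x≈399 from y=38 to y=240, so it's well aligned.

```bash
python3 - <<'E'
import pickle,numpy as np
c,p,d=pickle.load(open("pics/w.pkl","rb"))
q=[528.9,105.2,-.4636]
def ray(u,v,z):
    u,v=u*.64,v*.64
    a=np.array([u-c["cx"],v-c["cy"]])/c["fx"];r=np.hypot(*a)
    D=c["R"].T@np.r_[a/r*np.sin(r),np.cos(r)];o=-c["R"].T@c["t"]
    X=o+D*(z-o[2])/D[2];e=X[:2]-q[:2];C,S=np.cos(q[2]),np.sin(q[2])
    return X.round(1),(C*e[0]+S*e[1]).round(1),(-S*e[0]+C*e[1]).round(1),d[int(v),int(u)]
for n,a in dict(knob=(394,173,182),platefar=(399,37,125),platenear=(399,240,125),lidgapL=(190,40,122),lidgapR=(610,40,122)).items(): print(n,*ray(*a))
E
```

```text
knob [524.1 101.8 182. ] -2.8 -5.2 175.40073
platefar [557.7 164.8 125. ] -0.9 66.2 194.9972
platenear [507.7  66.1 125. ] -1.5 -44.4 249.69167
lidgapL [456.2 227.1 122. ] -119.6 76.5 215.24887
lidgapR [668.1 119.2 122. ] 118.3 74.8 214.8669
```

Request:
{"name": "drive_tool", "arguments": {"deltas": [[1,-0.1,1.2,0],[1,0,2,0],[1,0,2,0],[1,0,1.3,0],[0.6,0,0,0],[0.4,0,0,0],[0.3,0,0,0],[0.3,0,0,0],[0.3,0,0,0],[0.3,0,0,0]]}}

```text
clock: 3.32
eef_pos: [520.5, 89.4, 183.8]
tcp_rot: [3.141, 0.0, 1.106]
contact_force: [-0.9, -2.7, -0.9]
opening: -0.0
```

Request:
{"name": "drive_tool", "arguments": {"deltas": [[0.3,0,0,0],[0.3,0,0,0],[0.3,0,0,0],[0.3,0,0,0],[0.3,0,0,0],[0.3,0,0,0],[0.3,0,0,0],[0,0,0,0]]}}

```text
clock: 3.98
eef_pos: [530.1, 108.9, 183.3]
tcp_rot: [3.141, -0.001, 1.107]
contact_force: [-0.1, -1.2, -0.6]
opening: 0.002
```

Request:
{"name": "drive_tool", "arguments": {"deltas": [[0.15,0,0,0],[0.15,0,0,0],[0.1,0,0,0]]}}

```text
clock: 4.23
eef_pos: [531.6, 112.0, 183.3]
tcp_rot: [-3.141, 0.0, 1.107]
contact_force: [-0.6, -3.1, 0.6]
opening: -0.003
```

Request:
{"name": "drive_tool", "arguments": {"deltas": [[0.1,0,0,0],[0.1,0,0,0]]}}

```text
clock: 4.4
eef_pos: [532.4, 113.7, 183.2]
tcp_rot: [-3.142, 0.0, 1.107]
contact_force: [-1.3, -3.1, 0.0]
opening: -0.002
```

Request:
{"name": "drive_tool", "arguments": {"deltas": [[0.1,0,0,0],[0.1,0,0,0]]}}

```text
clock: 4.57
eef_pos: [532.8, 114.8, 183.2]
tcp_rot: [-3.141, 0.002, 1.107]
contact_force: [-3.3, -9.3, 4.4]
opening: -0.004
```

Request:
{"name": "drive_tool", "arguments": {"deltas": [[0.1,0,0,0],[0.05,0,0,0]]}}

```text
clock: 4.73
eef_pos: [532.8, 115.2, 183.1]
tcp_rot: [-3.14, 0.004, 1.108]
contact_force: [-5.4, -13.6, 6.8]
opening: 0.001
```

Request:
{"name": "drive_tool", "arguments": {"deltas": [[-1,0,0,0],[-1.5,0,0,0],[0,-2,0,0],[0,-2,0,0],[2,0,0,0],[2.5,0,0,0],[0,0,0,0],[0,0,0,0]]}}

```text
clock: 5.4
eef_pos: [507.4, 152.9, 183.3]
tcp_rot: [3.141, -0.001, 1.108]
contact_force: [0.2, -0.9, 0.1]
opening: -0.002
```

```bash
python3 - <<'E'
from rig import cams; import cv2,numpy as np
p,d=cams.grab_frame("wrist"); a,_=cams.grab_frame("scene")
A=cv2.resize(a[125:225,235:345,::-1],(400,364),interpolation=cv2.INTER_CUBIC)
B=cv2.resize(p[:273,106:406,::-1],(400,364))
cv2.imwrite("pics/w2.png",np.hstack([B,A]))
E
```

```text
(no output)
```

View pics/w2.png

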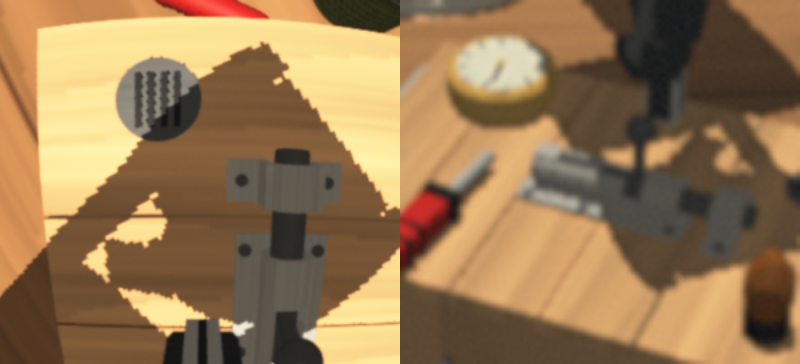

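The bolt rod is through the keeper (left crop, around (290,200)). The knob stands upright at (297,350), with the fingers beside it on the -x side at (200,345). Next is the sideways push.

Request:
{"name": "drive_tool", "arguments": {"deltas": [[-0.1,0.6,0,0],[0,0.6,0,0],[0,0.5,0,0],[0,0.5,0,0],[0,0.5,0,0],[0,0.5,0,0],[0,0.5,0,0],[0,0.5,0,0]]}}

```text
clock: 6.17
eef_pos: [544.6, 132.6, 183.1]
tcp_rot: [-3.141, 0.0, 1.107]
contact_force: [-1.2, 0.6, 0.2]
opening: 0.001
```

Request:
{"name": "drive_tool", "arguments": {"deltas": [[0,0.5,0,0],[0,0.5,0,0],[0,0.5,0,0],[0,0.5,0,0],[0,0.5,0,0],[0,0.5,0,0]]}}

```text
clock: 6.67
eef_pos: [571.8, 119.2, 183.4]
tcp_rot: [3.141, -0.0, 1.107]
contact_force: [0.1, -0.0, 0.5]
opening: -0.001
```

Request:
{"name": "drive_tool", "arguments": {"deltas": [[0,0.4,0,0],[0,0.4,0.2,0],[0,0.2,0.3,0],[0,0,0.3,0],[0,0,0.3,0],[0,0,0.2,0]]}}

```text
clock: 7.17
eef_pos: [579.8, 115.0, 169.7]
tcp_rot: [-3.141, 0.0, 1.107]
contact_force: [0.5, 0.1, 1.3]
opening: 0.001
```

Request:
{"name": "drive_tool", "arguments": {"deltas": [[0,0,0.1,0],[0,0,0.1,0],[0,0,0.1,0]]}}

```text
clock: 7.42
eef_pos: [580.0, 115.0, 167.2]
tcp_rot: [-3.142, 0.0, 1.107]
contact_force: [0.4, -0.4, 1.9]
opening: -0.003
```

Request:
{"name": "drive_tool", "arguments": {"deltas": [[0,0,0.1,0],[0,0,0.1,0]]}}

```text
clock: 7.58
eef_pos: [580.3, 115.1, 166.0]
tcp_rot: [3.141, -0.0, 1.107]
contact_force: [-3.5, -0.5, 13.8]
opening: -0.002
```

Request:
{"name": "drive_tool", "arguments": {"deltas": [[0,0,0.1,0],[0,0,0,0]]}}

```text
clock: 7.75
eef_pos: [580.4, 115.1, 165.8]
tcp_rot: [3.141, -0.001, 1.107]
contact_force: [-4.4, -1.5, 15.2]
opening: 0.002
```

The downward push met a firm stop at tip z≈149, which matches a level knob. I'll retreat upward and look.

Request:
{"name": "drive_tool", "arguments": {"deltas": [[0,0,-1,0],[0,0,-2,0],[0,0,-3,0],[0,0,-3,0],[-3,0,-1,0],[-3.5,0,0,0],[-3.5,0,0,0],[-3,0,0,0],[0,0,0,0],[0,0,0,0]]}}

```text
clock: 8.58
eef_pos: [521.4, -2.3, 264.7]
tcp_rot: [3.141, -0.0, 1.104]
contact_force: [-0.5, 0.3, -0.5]
opening: 0.003
```

```bash
python3 - <<'E'
from rig import cams,r; import cv2,numpy as np
p,d=cams.grab_frame("wrist"); a,_=cams.grab_frame("scene")
A=cv2.resize(a[125:265,195:385,::-1],(400,295),interpolation=cv2.INTER_CUBIC)
B=cv2.resize(p[:,:,::-1],(400,300))[:295]
cv2.imwrite("pics/w3.png",np.hstack([B,A])); print(r.sense()["contact_force"])
E
```

```text
[0.42509708 0.26686321 0.17345471]
```

View pics/w3.png

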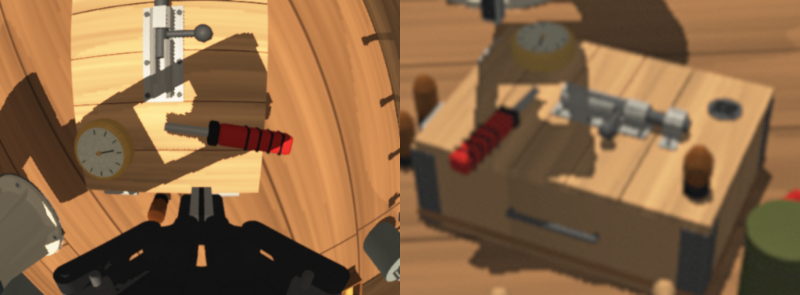

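The knob lies out to the +x side, at (203,32) in the wrist view and (606,140) in the scene view. The rod is in the keeper, the lid is shut and the bystanders are undisturbed.

```bash
python3 -c "
from rig import job; print(job.sign_off())"
```

```text
the job is handed in; nothing more can be done
None
```

The lid is bolted down and the job is handed in at about 8.7 s of the 48 s allowed.

- **Bolt:** I pushed the upright knob along the slot with closed fingertips. It moved at about 3 N until it met a firm stop at about 15 N. The picture taken then showed the rod through the keeper.
- **Handle:** From the -x side I pushed the knob over and down through the side arm. It stopped firmly at about 15 N with the fingertips at z ≈ 149 mm. A knob turned fully down should stop them at about 150 mm.
- **Final checks:** After backing off, the last pictures showed the knob lying level on the +x side, the rod in the keeper and the lid shut. The bystanders visible in those pictures looked unmoved, though the last crops did not show the screwdriver or the canister in full. The force reading was near zero, so the robot was touching nothing.

No check failed. The case corners fitted the overview pictures only to about 3 pixels, but the wrist camera put the bolt's axis within about 1.5 mm of that fit.

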